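# Load a slide tray into a latched rack slot

### The arm

A 6-joint arm with a two-finger parallel gripper is mounted at the origin on a cart in front of the work surface, level with it; the furniture and walls round the work are solid. World frame = base frame: x ahead of the robot, y to its left, z up, the work surface at z = 0. Lengths are in m, angles in degrees, forces in N, time in s.
With the tool pointing down it reaches from about 0.35 to 0.875 m from the base axis. Payload 4.2 kg.
Tool frame: the origin (TCP) lies between the finger pads; the fingertips stand 25 mm ahead of it and the grasp point (between the pads) lies 6 mm ahead of it (r.tips_ahead is the distance from the TCP to the fingertips, in m); z points along the fingers, y is the direction in which the jaws open and shut (so a half turn about z gives the same grasp; the last joint's range is limited). The gripper opens to 87 mm and grips with 3 to 60 N. Pads are 19 mm wide; open, the fingers measure 117 mm over their backs; the gripper's body (75 mm by 190 mm) begins 51 mm behind the grasp point.
Start: joints at [89.072, 22.042, 0.453, 0, -68.411, -14.817], TCP at [0.17, 0.602, 0.248] pointing down, gripper open.
Joint ranges: [-179.83, 179.83], [-69.29, 118.12], [-61.27, 80.66], [-181.25, 117.63], [-171.15, -9.14], [-177.46, 177.46]. Speed limits (degrees/s): [159.86, 159.86, 180, 180, 180, 180].

### API

Orientations are given as a 3x3 rotation matrix whose columns are the frame's x, y, z axes.
In Python, from station import r, vision, finish_job gives the robot as it stands.
- The arm moves only by the shell command python3 -m jog 'ROWS'. ROWS is a JSON object of lists of equal length, an entry for each row: "rot": the turn, a rotation vector about the world's x, y, z in degrees, a list of three; "delta_pos": the shift along the world's x, y, z in mm, a list of three; "grip": the opening in per cent of the stroke, from 0 (shut) to 100 (fully open). A call has 1 to 10 rows; each row shifts and turns the commanded pose from where the row before left it; what a row does not reach is not made up. A row lasts 1/12 s, in which the tool goes at most 41.7 mm and 7.16 degrees, less where a joint would pass 70% of its speed; a pose out of reach is approached as far as the arm can. A call with a gripper value outside its range is refused whole. The fingers move at their own pace and stop on an object; the grip force is fixed at half the most. Time passes only in rows, so rows that do not move let the fingers close. It gives the time, the measured TCP pose, the force and the opening at its end, in the units of the state.
- r.sense(): the state, without advancing time (a new reading comes with each control period).
- vision.capture(name): name is "side" or "top" or "wrist"; returns a dict with "frame" (400x640x3 uint8, red, green, blue), "K" (3x3 intrinsics, pixels), "k1" (the pictures are not rectified: a ray, as slopes to the right and down, at radius r is drawn at 1 + k1 r^2 times it, then the intrinsics apply), "xyz" and "orientation" of the camera in the world. Camera axes: x right, y up, looking along -z (the intrinsics and any distortion apply to the point x, -y, -z); pixel columns grow to the right and rows downward; lengths in m; the calibration is good to about 2 mm. A picture is of the moment at which its call begins. There is no depth.
- finish_job(): hands the job in, once; it reports no verdict.
The state is a dict: "time_s": time; "joints": joint angles; "joint_velocities": joint speeds; "effort": joint torques, N m; "tcp_pos": TCP position; "ee_rot": TCP orientation; "wrist_force": force on the tool from outside, world axes, zero at the start; "moment": the same for the moment, N m; "gripper_width": opening from 0.0 (shut) to 1.0 (fully open).
Only numpy, scipy, OpenCV 4.12 (cv2) and the standard library are available. Lean on these libraries where they do the work, as an engineer would, in place of code of your own. Each camera call takes 0.05 s, during which the arm holds its last target. There are 200 camera calls.

### The job

Load the slide tray that lies on the desk into the empty slot of the two-slot rack: tuck its thin nose under the lip at the far end, gently up against the stop, which you must feel for, with its tail resting on the latch; let go of it, then press the latch's thumb tab so that the tail drops flat onto the bed, and let the latch snap shut over it. Leave the tray that is already loaded, its latch and the other things on the desk alone.

Things in the scene. Friction and masses are not known exactly. Their poses are not given: they have to be found in the camera images.
- tray: Loose aluminium slide tray (all sizes in mm): 160 long (x) x 84 wide (y), body 12 thick, about 0.25 kg. Origin: centre of its underside; x to the nose, z up. Both ends are thinner, 6 thick, level with the underside: the nose (x 60 to 80), a tongue 60 wide, and the tail flange (x -80 to -64), full width. Lies on the desk left of the rack, nose roughly away from the robot.
- tray_grip (a point): Middle of the top of the black grip block on the loose tray. In mm: it is 16 long (tray x) x 34 wide (tray y) and 30 high, standing on the 12 thick body, its top 42 above the tray's underside; take it from above across its 34 width.
- tray_nose (a point): Middle of the lower front edge of the loose tray's nose (80 mm ahead of the tray's origin, at its height).
- slot_free: Rail pair of the empty slot, left or right of the loaded one. Origin: centre of its underside; x runs along the slot from the latch (near the robot) to the lip (far end), z up. A white tray frame 177 x 97 mm is clamped on the rails, centred in y, but up to 14 mm nearer or farther along x than the rails' middle: it does not move, where it stands must be felt or seen.
- bed_mid (a point): Middle of the bed of the empty slot if its frame stood in the middle of the rails (slot frame 0, 0, 36 mm); a flat seated tray has its origin here but for the frame's shift of up to 14 mm along x. The bed's height and its y are exact. Side walls stand at y +-43.5 mm, 7 mm above the bed, and flare out above.
- stop_mid (a point): Foot of the stop face at the far end of the empty slot, at bed height, but for the frame's shift (81.5 mm ahead of bed_mid). A fixed lip overhangs it by 11 mm toward the robot, its underside 11.5 and top 16.5 mm above the bed. So the nose goes in only tilted, 10 to 16 degrees nose-down, in front of the lip, then slid forward until it is felt to meet the stop.
- wall_mid (a point): Middle of the top inner edge of the rear wall at the near end of the empty slot, but for the frame's shift: 163 mm behind the stop and 22 mm above the bed; 6 mm thick, with a 22 mm gap in its middle for the latch hook. The 160 mm tray has 3 mm of play between wall and stop: if its nose is not up to the stop, its tail lands on this wall.
- hook_mid (a point): Inner end of the top of the empty slot's shut latch hook, but for the frame's shift (155 mm behind the stop). The hook is 18 mm wide, reaches 8 mm inward past the rear wall, its flat top 12.5 and its underside 7.5 mm above the bed. It does not yield to a tray pressed down on it: a tray with its nose at the stop rests its tail on it, tilted about 4.7 degrees.
- latch_free (a joint): Steel latch lever of the empty slot. 0 = shut, held by a spring; 0.38 rad = thumb tab fully down on its end stop. Pressing the tab down swings the hook outward, clear of the tray from about 0.27 rad. The tab starts to move at about 3 N, 8 N holds it fully down. Let go, it snaps shut, over the tail flange if the tray lies flat.
- tab_mid (a point): Middle of the top of the shut thumb tab of the empty slot's latch, but for the frame's shift (203 mm behind the stop, 0.6 mm above the bed): a grooved steel plate 30 long (x) x 32 wide that sticks out at the near end, slightly raised toward the robot. It goes down about 12 mm until the hook is clear, about 17 mm in all.
- slot_full: The other slot's rail pair, alike, its frame in the middle, already loaded; it stands 110 mm left or right of the empty one, parallel to it.
- tray_full: The tray already loaded in the other slot, the same as the loose tray; to be left alone.
- latch_full (a joint): Latch of the loaded slot, shut (0) over that tray's tail; to be left shut.
- slide_mailer: Bystander: grey plastic slide mailer, 84 x 35 x 21 mm, origin at its underside; leave it.
- oil_bottle: Bystander: small amber bottle with white cap, 30 across, 66 mm high, behind the rack; origin at its underside; leave it.
- timer: Bystander: small bench timer, 66 x 62 x 20 mm; origin at its underside; leave it.

How it is judged:
By the outcome, as a careful person would: the job done as asked, in the order asked, and still so for the second after the job is handed in, with the robot touching nothing.
It also fails if it takes over 42 s, if anything falls off the work surface, if the arm or the gripper's body presses on something with over 40 N, if the wrist force passes 120 N, or if a joint passes its speed limit or range.

## Working session

There is one attempt and no reset: what is moved stays moved. The work goes in short steps, Python scripts to look and compute and a shell command to move; the robot and the scene stay as the last step left them, time stands still between calls to the robot, and variables do not carry over. Pictures are saved under pics/ and viewed, about 8 in all and at most 12, crops included, and the job is handed in when it is done.

```bash
ls; mkdir -p pics; python3 - <<'E'
from station import r,vision
import cv2,json
s=r.sense();print({k:s[k] for k in('time_s','tcp_pos','ee_rot','wrist_force','gripper_width')})
for n in('top','side'):
    c=vision.capture(n);cv2.imwrite(f'pics/{n}0.png',c['frame'][:,:,::-1]);print(n,c['K'],c['k1'],c['xyz'],c['orientation'])
E
```

```text
pics
{'time_s': 0.0, 'tcp_pos': array([0.16943967, 0.60102079, 0.24647607]), 'ee_rot': array([[ 9.62435319e-01, -2.71510623e-01, -4.88241198e-04],
       [-2.71511041e-01, -9.62432989e-01, -2.12043087e-03],
       [ 1.05820071e-04,  2.17334044e-03, -9.99997633e-01]]), 'wrist_force': array([0.43445532, 0.37343122, 0.26551449]), 'gripper_width': 1.0037107278102844}
top [[432.08878913   0.         320.37595286]
 [  0.         432.08878913 200.61495468]
 [  0.           0.           1.        ]] -0.05097802136690428 [ 0.42105582 -0.05065182  1.055726  ] [[-0.00787471  0.98276344 -0.18469979]
 [-0.99991597 -0.00583677  0.01157492]
 [ 0.01029736  0.18477542  0.98272682]]
side [[467.28543338   0.         311.39874217]
 [  0.         467.28543338 205.77081596]
 [  0.           0.           1.        ]] 0.0014493661642337164 [ 0.68763464 -1.16102493  0.58724749] [[ 0.99635168 -0.04882539  0.06999576]
 [ 0.08414277  0.42497698 -0.90128495]
 [ 0.014259    0.90388641  0.42753483]]
```

View pics/top0.png

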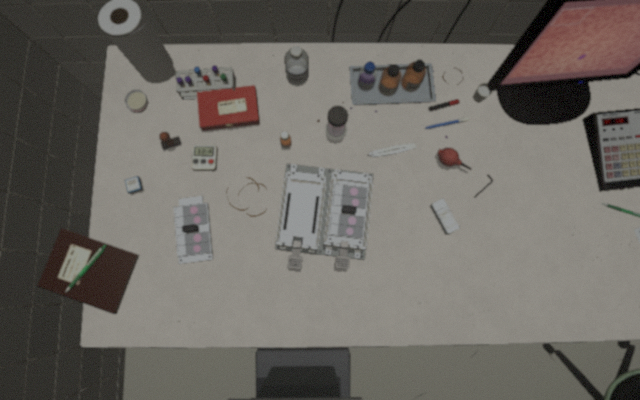

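View pics/side0.png

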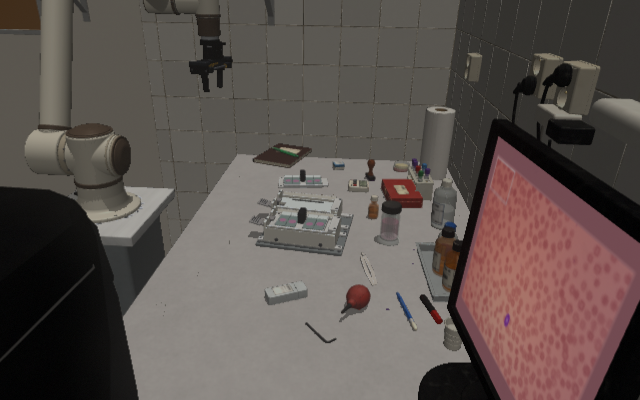

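Top view: loose tray at about (193,229), its black grip at (191,229). The rack's empty slot is on the left (tab ~(295,265)) and the loaded one on the right. I'll enlarge both.

```bash
cat > h.py <<'E'
import numpy as np,cv2
from station import r,vision
def ray(c,uv):
    K=c['K'];d=np.array([(uv[0]-K[0,2])/K[0,0],(uv[1]-K[1,2])/K[1,1]]);s=d.copy()
    for _ in range(20): s=d/(1+c['k1']*(s@s))
    return np.array(c['orientation'])@np.array([s[0],-s[1],-1.])
def p2w(c,uv,z):
    d=ray(c,uv);o=np.array(c['xyz']);return o+d*(z-o[2])/d[2]
def w2p(c,p):
    q=np.array(c['orientation']).T@(np.array(p)-c['xyz']);s=np.array([q[0],-q[1]])/-q[2];s=s*(1+c['k1']*(s@s));return s*c['K'][0,0]+c['K'][:2,2]
def crop(f,x0,y0,w,h,k,name): cv2.imwrite(name,cv2.resize(f[y0:y0+h,x0:x0+w,::-1],None,fx=k,fy=k,interpolation=cv2.INTER_CUBIC))
E
python3 - <<'E'
from h import *
f=cv2.convertScaleAbs(vision.capture('top')['frame'],alpha=1.3)
crop(f,165,150,220,130,3.6,'pics/top1.png')
E
```

```text
(no output)
```

View pics/top1.png

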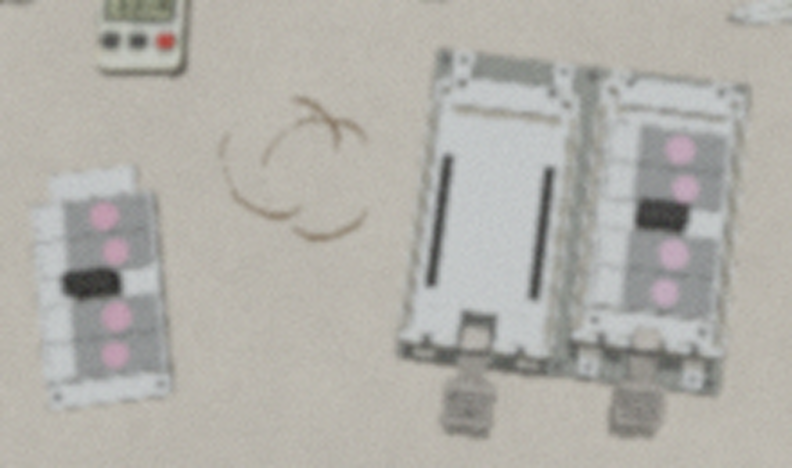

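```bash
python3 - <<'E'
from h import *
c=vision.capture('top')
W=lambda u,v,z:p2w(c,(165+(u+.5)/3.6-.5,150+(v+.5)/3.6-.5),z)*1000
def P(n,*a): print(n,W(*a).round(1))
P('grip',92,281,.042)
a,b,d,e=W(50,178,.006),W(133,167,.006),W(52,408,.006),W(172,397,.006)
print(a,b,d,e);x=(a+b)/2-(d+e)/2;print('tray len',np.linalg.norm(x),'yaw',np.degrees(np.arctan2(x[1],x[0])),'mid',(a+b+d+e)/4)
for n,p,q in(('Lband',(430,285),(447,155)),('Rband',(535,297),(549,168)),('lip edge',(455,108),(560,120)),('railL',(402,355),(442,52)),('railR',(718,392),(748,90)),('tabs',(468,410),(637,412))):
    p=W(*p,.036);q=W(*q,.036);x=q-p;print(n,p,q,np.linalg.norm(x),np.degrees(np.arctan2(x[1],x[0])))
print(np.linalg.norm(W(442,52,.02)-W(748,90,.02)))
E
```

```text
grip [548.3 245.6  42. ]
[624.29972936 288.61152443   6.        ] [631.67050736 231.45892493   6.        ] [467.19310757 279.32221096   6.        ] [474.26108957 198.7116983    6.        ]
tray len 158.65639748773648 yaw 7.612732716356033 mid [549.35610847 249.52608965   6.        ]
Lband [545.19268904  23.95021548  36.        ] [632.57235029  13.22875545  36.        ] 88.03496409808587 -6.995211160917311
Rband [536.81561225 -45.1803386   36.        ] [623.30467581 -54.95754763  36.        ] 87.03994446799491 -6.449655356081809
lip edge [664.83987796   8.03542054  36.        ] [656.15874815 -62.56538319  36.        ] 71.13252070230803 -97.00994637139124
railL [499.28448531  41.93260525  36.        ] [703.88056547  17.04438275  36.        ] 206.10429310338134 -6.935705370469295
railR [ 473.7320502  -164.20907027   36.        ] [ 676.29698714 -189.85739431   36.        ] 204.18224751787278 -7.216264433854742
tabs [463.3438878   -1.28373604  36.        ] [ 461.24309243 -111.11809825   36.        ] 109.85445125999817 -91.09575938677708
212.00747539572473
```

```bash
python3 -m jog '{"delta_pos":[[27,-25,-6],[27,-25,-6],[27,-25,-6],[27,-25,-6],[27,-25,-6],[27,-25,-6],[27,-25,-6]],"rot":[[0,0,7],[0,0,7],[0,0,7],[0,0,2],[0,0,0],[0,0,0],[0,0,0]],"grip":[100,100,100,100,100,100,100]}' && python3 -m jog '{"delta_pos":[[27,-25,-6],[27,-25,-6],[27,-25,-6],[27,-25,-6],[27,-25,-6],[27,-25,-6],[27,-30,-6],[0,0,0]],"rot":[[0,0,0],[0,0,0],[0,0,0],[0,0,0],[0,0,0],[0,0,0],[0,0,0],[0,0,0]],"grip":[100,100,100,100,100,100,100,100]}' ; python3 - <<'E'
from h import *
c=vision.capture('wrist');s=r.sense();print(s['tcp_pos'],s['ee_rot'],s['wrist_force'],s['time_s'],c['xyz'],w2p(c,(.548,.2456,.042)))
cv2.imwrite('pics/w0.png',c['frame'][:,:,::-1]);np.save('w0.npy',c,allow_pickle=True)
E
```

```text
time_s: 0.78
tcp_pos: [0.3595, 0.4251, 0.2053]
ee_rot: [[0.992, 0.127, -0.0], [0.127, -0.992, -0.0], [-0.0, 0.0, -1.0]]
wrist_force: [0.5, 0.7, 0.8]
gripper_width: 0.997
time_s: 1.45
tcp_pos: [0.5503, 0.2415, 0.1616]
ee_rot: [[0.993, 0.12, -0.002], [0.12, -0.993, -0.002], [-0.002, 0.002, -1.0]]
wrist_force: [-0.2, 0.6, -0.0]
gripper_width: 1.002
[0.54895852 0.24339191 0.16208993] [[ 0.99269045  0.12067135 -0.00202531]
 [ 0.12066829 -0.99269164 -0.0015715 ]
 [-0.00220014  0.00131563 -0.99999671]] [-0.34099563 -0.07564499  0.15617408] 1.5 [0.62632091 0.25078386 0.29804004] [311.2913961  207.61166055]
```

View pics/w0.png

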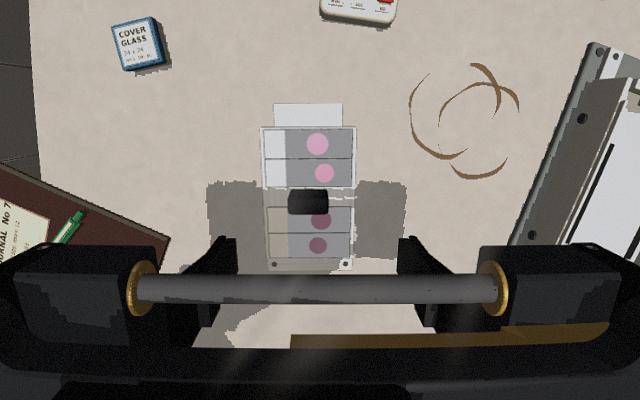

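```bash
python3 - <<'E'
from h import *
c=np.load('w0.npy',allow_pickle=True).item()
for n,u,z in(('gripL',(288,203),.042),('gripR',(328,203),.042),('grip back top',(308,215),.042),('grip front foot',(308,189),.012),('noseL',(274,103.5),.006),('noseR',(342,104.5),.006),('bodyL',(262,128),.012),('bodyR',(356,128),.012),('tailL',(267,270),.006),('tailR',(352,270),.006)): print(n,(p2w(c,u,z)*1000).round(1))
E
```

```text
gripL [549.6 264.9  42. ]
gripR [553.5 232.6  42. ]
grip back top [541.4 247.6  42. ]
grip front foot [555.8 249.9  12. ]
noseL [625.9 287.4   6. ]
noseR [632.  229.3   6. ]
bodyL [604.6 295.1  12. ]
bodyR [614.1 215.2  12. ]
tailL [467.6 281.    6. ]
tailR [477.6 197.5   6. ]
```

```bash
python3 -m jog '{"delta_pos":[[0,5,-30],[0,0,-30],[0,0,-30],[0,0,-20],[0,0,-10],[0,0,0],[0,0,0]],"rot":[[0,0,0],[0,0,0],[0,0,0],[0,0,0],[0,0,0],[0,0,0],[0,0,0]],"grip":[100,100,100,100,100,100,100]}' && python3 -m jog '{"delta_pos":[[0,0,0],[0,0,0],[0,0,0],[0,0,0],[0,0,0],[0,0,0],[0,0,0],[0,0,0]],"rot":[[0,0,0],[0,0,0],[0,0,0],[0,0,0],[0,0,0],[0,0,0],[0,0,0],[0,0,0]],"grip":[20,20,20,20,20,20,20,20]}'
```

```text
time_s: 2.08
tcp_pos: [0.5477, 0.2523, 0.044]
ee_rot: [[0.992, 0.128, 0.001], [0.128, -0.992, 0.0], [0.001, 0.0, -1.0]]
wrist_force: [-0.6, 0.6, 0.2]
gripper_width: 0.997
time_s: 2.75
tcp_pos: [0.5476, 0.2515, 0.0436]
ee_rot: [[0.992, 0.126, 0.0], [0.126, -0.992, 0.0], [0.0, -0.0, -1.0]]
wrist_force: [-0.2, -0.2, 0.2]
gripper_width: 0.476
```

```bash
python3 -m jog '{"delta_pos":[[0,0,0],[0,0,0],[0,0,0],[0,0,0],[0,0,0],[0,0,0]],"rot":[[0,0,0],[0,0,0],[0,0,0],[0,0,0],[0,0,0],[0,0,0]],"grip":[0,0,0,0,0,0]}'&& python3 -m jog '{"delta_pos":[[0,0,5],[0,0,15],[0,0,30],[0,0,30],[0,0,20],[0,0,0]],"rot":[[0,0,0],[0,0,0],[0,0,0],[0,0,0],[0,0,0],[0,0,0]],"grip":[0,0,0,0,0,0]}'
```

```text
time_s: 3.25
tcp_pos: [0.5475, 0.2512, 0.0435]
ee_rot: [[0.992, 0.126, -0.0], [0.126, -0.992, -0.0], [-0.0, 0.0, -1.0]]
wrist_force: [0.9, -1.5, 1.2]
gripper_width: 0.387
time_s: 3.75
tcp_pos: [0.5501, 0.2537, 0.1489]
ee_rot: [[0.992, 0.127, 0.009], [0.127, -0.992, 0.006], [0.01, -0.005, -1.0]]
wrist_force: [1.1, 1.2, -1.6]
gripper_width: 0.386
```

```bash
python3 -m jog '{"delta_pos":[[-10,-20,10],[-10,-30,10],[-10,-35,10],[-10,-35,10],[-10,-35,5],[-10,-35,5],[-10,-35,0],[-10,-30,0],[0,0,0],[0,0,0]],"rot":[[0,0,-7],[0,0,-7],[0,0,0],[0,0,0],[0,0,0],[0,0,0],[0,0,0],[0,0,0],[0,0,0],[0,0,0]],"grip":[0,0,0,0,0,0,0,0,0,0]}' ; python3 - <<'E'
from h import *
c=vision.capture('wrist');s=r.sense();print(s['tcp_pos'],s['ee_rot'],s['wrist_force'],s['time_s'],c['xyz'])
cv2.imwrite('pics/w1.png',cv2.resize(c['frame'][:,:,::-1],None,fx=1.25,fy=1.25,interpolation=cv2.INTER_CUBIC));np.save('w1.npy',c,allow_pickle=True)
E
```

```text
time_s: 4.58
tcp_pos: [0.4664, -0.0046, 0.1928]
ee_rot: [[0.993, -0.12, -0.001], [-0.12, -0.993, 0.0], [-0.001, -0.0, -1.0]]
wrist_force: [0.2, 0.8, -2.0]
gripper_width: 0.387
[ 0.46720991 -0.00370101  0.19295235] [[ 9.92922439e-01 -1.18763805e-01 -4.34382991e-04]
 [-1.18763593e-01 -9.92922441e-01  4.84592323e-04]
 [-4.88860648e-04 -4.29573706e-04 -9.99999788e-01]] [ 0.04317474 -0.41425447 -2.10158385] 4.6333 [ 0.54233073 -0.0139649   0.32927353]
```

View pics/w1.png

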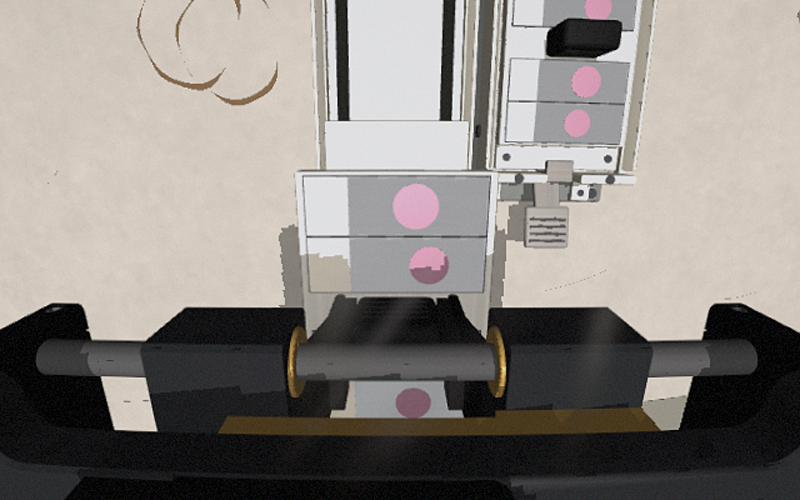

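The tray is held straight, nose ahead, and the slot's side walls are visible at both sides, x≈315 and 480 (enlarged 1.25×). I'll move forward to see the lip.

```bash
python3 -m jog '{"delta_pos":[[30,-3,0],[30,-4,0],[20,-3,0],[0,0,0],[0,0,0]],"rot":[[0,0,0],[0,0,0],[0,0,0],[0,0,0],[0,0,0]],"grip":[0,0,0,0,0]}' ; python3 - <<'E'
from h import *
c=vision.capture('wrist');s=r.sense();print(s['tcp_pos'],s['ee_rot'],s['wrist_force'],s['time_s'],c['xyz'])
crop(c['frame'],200,0,266,200,3,'pics/w2.png');np.save('w2.npy',c,allow_pickle=True)
E
```

```text
time_s: 5.05
tcp_pos: [0.5483, -0.0123, 0.1921]
ee_rot: [[0.993, -0.117, -0.002], [-0.117, -0.993, 0.0], [-0.002, 0.0, -1.0]]
wrist_force: [-0.6, -0.7, -2.2]
gripper_width: 0.39
[ 0.54732965 -0.01248752  0.19226333] [[ 9.93164593e-01 -1.16696789e-01 -2.43955880e-03]
 [-1.16697102e-01 -9.93167552e-01  1.41078102e-05]
 [-2.42453698e-03  2.70678065e-04 -9.99997024e-01]] [-0.70606828  0.09733135 -3.14940547] 5.1 [ 0.62435747 -0.02135844  0.32854459]
```

View pics/w2.png

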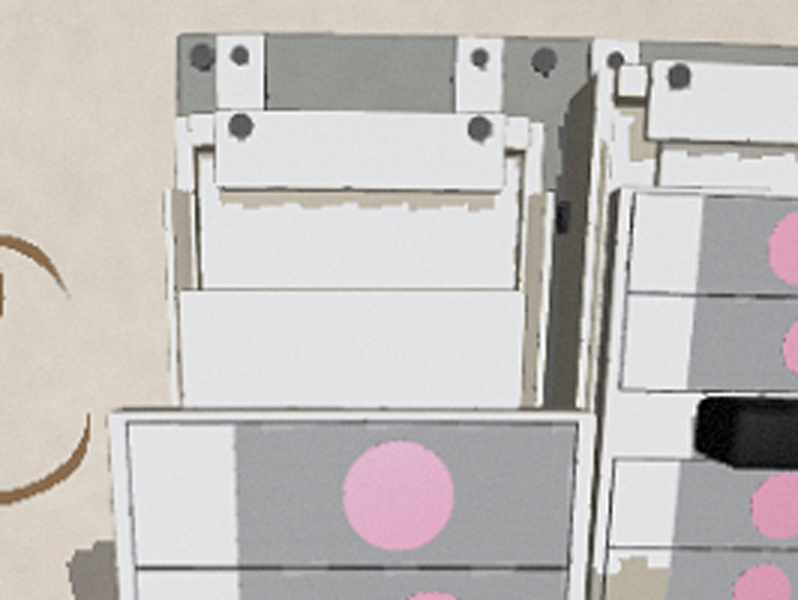

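```bash
python3 - <<'E'
from h import *
c=np.load('w2.npy',allow_pickle=True).item()
W=lambda u,v,z:p2w(c,(200+(u+.5)/3-.5,(v+.5)/3-.5),z)*1000
a=np.radians(-6.9);R=np.array([[np.cos(a),-np.sin(a)],[np.sin(a),np.cos(a)]])
for n,u,v,z in(('lipL',217,188,.0525),('lipR',502,190,.0525),('wallL0',197,155,.036),('wallL1',200,285,.036),('wallR0',521,155,.036),('wallR1',518,285,.036),('railfarL',179,35,.01),('noseL',181,291,.156),('noseR',522,291,.156)):
    p=W(u,v,z);print(n,p.round(1),'slotframe',(R.T@p[:2]).round(1))
T=np.array([547.3,-12.5]);print('tcp',R.T@T)
E
```

```text
lipL [663.6   9.9  52.5] slotframe [657.6  89.5]
lipR [654.4 -64.5  52.5] slotframe [657.4  14.6]
wallL0 [675.2  16.   36. ] slotframe [668.4  97. ]
wallL1 [640.7  20.4  36. ] slotframe [633.6  97.3]
wallR0 [664.7 -73.1  36. ] slotframe [668.7   7.3]
wallR1 [630.2 -69.5  36. ] slotframe [634.    6.7]
railfarL [713.5  19.6  10. ] slotframe [706.  105.2]
noseL [633.5   6.6 156. ] slotframe [628.1  82.7]
noseR [626.7 -50.4 156. ] slotframe [628.3  25.3]
tcp [544.83780372  53.34142512]
```

```bash
cat >> h.py <<'E'
a=np.radians(-6.9);R=np.array([[np.cos(a),-np.sin(a)],[np.sin(a),np.cos(a)]])
def st(cam='wrist'):
    "slot-frame state averaged over a few readings: TCP, nose estimate, tilt, force"
    P=[];F=[];Q=[]
    for _ in range(4):
        vision.capture(cam);s=r.sense();P.append(s['tcp_pos']);F.append(s['wrist_force']);Q.append(s['ee_rot'])
    p=np.mean(P,0)*1e3;f=np.mean(F,0);q=np.mean(Q,0)
    xy=R.T@p[:2];z=p[2];t=-np.arcsin(q[2,0]);yaw=np.degrees(np.arctan2(q[1,0],q[0,0]))
    n=np.array([xy[0]+82.7*np.cos(t)-43.5*np.sin(t),z-82.7*np.sin(t)-43.5*np.cos(t)])
    print('t',s['time_s'],'tcp',xy.round(1),round(z,1),'tilt',np.degrees(t).round(2),'yaw',yaw.round(2),'nose x,z',n.round(1),'F',(R.T@f[:2]).round(2),f[2].round(2),'M',s['moment'],'grip',s['gripper_width'])
E
python3 -m jog '{"delta_pos":[[17,-3,-20],[17,-3,-20],[0,0,-14],[0,0,0],[0,0,0]],"rot":[[0.78,6.45,0],[0.78,6.45,0],[0,0,0],[0,0,0],[0,0,0]],"grip":[0,0,0,0,0]}' ; python3 - <<'E'
from h import *
st()
E
```

```text
time_s: 5.52
tcp_pos: [0.5806, -0.0191, 0.138]
ee_rot: [[0.967, -0.117, -0.227], [-0.114, -0.993, 0.026], [-0.228, 0.001, -0.974]]
wrist_force: [-0.0, 0.7, -0.8]
gripper_width: 0.391
t 5.7167 tcp [579.5  51. ] 141.6 tilt 12.81 yaw -6.66 nose x,z [650.5  80.8] F [ 0.01 -0.32] -1.4 M [-0.11821164 -0.59988478 -0.01903378] grip 0.3910082727283854
```

```bash
python3 -m jog '{"delta_pos":[[0,0,-15],[0,0,-15],[0,0,0],[0,0,0]],"rot":[[0,0,0],[0,0,0],[0,0,0],[0,0,0]],"grip":[0,0,0,0]}' ; python3 - <<'E'
from h import *
st()
c=vision.capture('wrist');crop(c['frame'],200,0,266,200,3,'pics/w3.png');np.save('w3.npy',c,allow_pickle=True)
E
```

```text
time_s: 6.05
tcp_pos: [0.5812, -0.0194, 0.111]
ee_rot: [[0.968, -0.117, -0.222], [-0.114, -0.993, 0.027], [-0.224, -0.001, -0.975]]
wrist_force: [-0.3, -0.6, -1.7]
gripper_width: 0.389
t 6.25 tcp [580.3  50.7] 111.4 tilt 12.81 yaw -6.7 nose x,z [651.3  50.7] F [-0.38 -0.16] -1.64 M [-0.07743102 -0.61092833 -0.01947967] grip 0.387415944548046
```

View pics/w3.png

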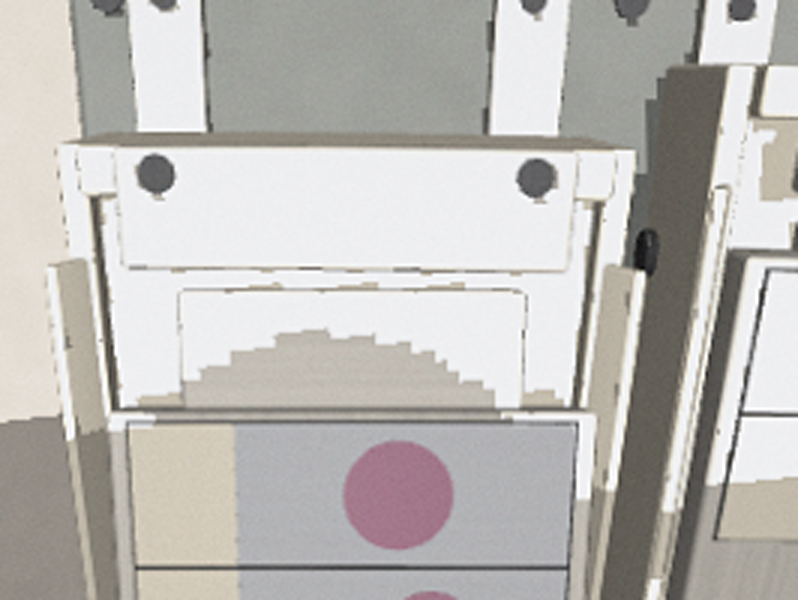

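The nose edge (180–524, row 290) is in front of the lip edge (122–569, row 269). It sits about 1 mm right of the lip's middle and is turned about 0.3°. I'll correct that and lower it.

```bash
python3 -m jog '{"delta_pos":[[0.2,1.2,-4],[0,0,-4],[0,0,-2.5],[0,0,0],[0,0,0]],"rot":[[0,0,-0.3],[0,0,0],[0,0,0],[0,0,0],[0,0,0]],"grip":[0,0,0,0,0]}' ; python3 - <<'E'
from h import *
st()
E
```

```text
time_s: 6.72
tcp_pos: [0.5816, -0.0183, 0.099]
ee_rot: [[0.967, -0.123, -0.223], [-0.119, -0.992, 0.028], [-0.225, -0.0, -0.974]]
wrist_force: [-1.0, -0.7, 0.9]
gripper_width: 0.39
t 6.9167 tcp [580.   51.7] 99.0 tilt 12.95 yaw -7.04 nose x,z [650.9  38. ] F [-2.12 -0.42] 0.34 M [-0.06379015 -0.13818796 -0.00086832] grip 0.3893743380641208
```

```bash
python3 - <<'E'
from h import *
c=vision.capture('wrist');crop(c['frame'],220,50,200,100,4,'pics/w4.png')
c=vision.capture('side');crop(c['frame'],240,180,130,90,6,'pics/s4.png');print(w2p(c,(.65,-.02,.036)))
E
```

```text
[330.0840835  210.01990823]
```

View pics/w4.png

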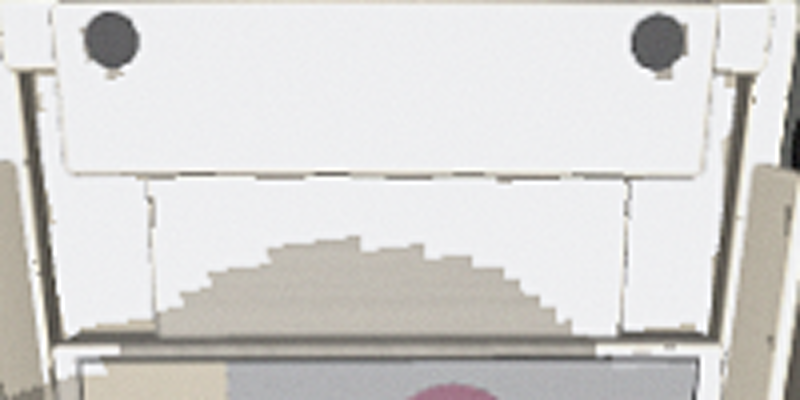

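```bash
python3 -m jog '{"delta_pos":[[-2,0.2,0],[0,0,0],[0,0,0]],"rot":[[0,0,0],[0,0,0],[0,0,0]],"grip":[0,0,0]}' ; python3 - <<'E'
from h import *
st()
E
python3 -m jog '{"delta_pos":[[0,0,1.5],[0,0,0],[0,0,0]],"rot":[[0,0,0],[0,0,0],[0,0,0]],"grip":[0,0,0]}' ; python3 - <<'E'
from h import *
st()
E
```

```text
time_s: 7.27
tcp_pos: [0.5803, -0.018, 0.099]
ee_rot: [[0.967, -0.123, -0.222], [-0.119, -0.992, 0.028], [-0.224, -0.001, -0.975]]
wrist_force: [1.4, 0.5, -1.7]
gripper_width: 0.388
t 7.4667 tcp [578.1  51.8] 99.0 tilt 12.94 yaw -7.04 nose x,z [649.   38.1] F [1.2  0.19] -0.96 M [-0.05068818 -0.86474884  0.06491964] grip 0.38805681623306587
time_s: 7.72
tcp_pos: [0.5794, -0.0181, 0.1004]
ee_rot: [[0.967, -0.123, -0.224], [-0.12, -0.992, 0.028], [-0.226, -0.001, -0.974]]
wrist_force: [0.4, 0.3, -2.7]
gripper_width: 0.388
t 7.9167 tcp [577.5  51.7] 100.4 tilt 13.03 yaw -7.05 nose x,z [648.2  39.3] F [-0.36 -0.02] -1.98 M [-0.11302091 -0.5915929   0.02542188] grip 0.38485500076942397
```

```bash
python3 -m jog '{"delta_pos":[[3,-0.4,0],[3,-0.4,0],[3,-0.4,0],[0,0,0],[0,0,0]],"rot":[[0,0,0],[0,0,0],[0,0,0],[0,0,0],[0,0,0]],"grip":[0,0,0,0,0]}' ; python3 - <<'E'
from h import *
st()
E
python3 -m jog '{"delta_pos":[[1,-0.1,0],[1,-0.1,0],[0,0,0],[0,0,0]],"rot":[[0,0,0],[0,0,0],[0,0,0],[0,0,0]],"grip":[0,0,0,0]}'; python3 - <<'E'
from h import *
st()
E
```

```text
time_s: 8.33
tcp_pos: [0.589, -0.0193, 0.1004]
ee_rot: [[0.967, -0.123, -0.223], [-0.12, -0.992, 0.028], [-0.225, -0.001, -0.974]]
wrist_force: [-0.1, -0.2, -1.8]
gripper_width: 0.385
t 8.5333 tcp [586.7  51.6] 100.5 tilt 13.01 yaw -7.04 nose x,z [657.5  39.5] F [-0.41  0.08] -2.51 M [-0.0641316  -0.67841647 -0.04006389] grip 0.3876103869295313
time_s: 8.87
tcp_pos: [0.5908, -0.0194, 0.1005]
ee_rot: [[0.967, -0.123, -0.223], [-0.119, -0.992, 0.028], [-0.225, -0.001, -0.974]]
wrist_force: [0.1, 0.2, -1.8]
gripper_width: 0.387
t 9.0667 tcp [588.8  51.7] 100.5 tilt 13.0 yaw -7.04 nose x,z [659.6  39.6] F [-0.22 -0.07] -2.29 M [-0.05815524 -0.59972361 -0.06224496] grip 0.38751950075462166
```

```bash
python3 -m jog '{"delta_pos":[[1,-0.1,0],[1,-0.1,0],[0,0,0],[0,0,0]],"rot":[[0,0,0],[0,0,0],[0,0,0],[0,0,0]],"grip":[0,0,0,0]}'|grep force; python3 - <<'E'
from h import *
st()
E
python3 -m jog '{"delta_pos":[[1,-0.1,0],[0,0,0],[0,0,0]],"rot":[[0,0,0],[0,0,0],[0,0,0]],"grip":[0,0,0]}'|grep force; python3 - <<'E'
from h import *
st()
E
python3 -m jog '{"delta_pos":[[1,-0.1,0],[0,0,0],[0,0,0]],"rot":[[0,0,0],[0,0,0],[0,0,0]],"grip":[0,0,0]}'|grep force; python3 - <<'E'
from h import *
st()
E
```

```text
wrist_force: [-0.2, -0.1, -2.2]
t 9.6 tcp [590.8  51.7] 100.5 tilt 13.0 yaw -7.04 nose x,z [661.6  39.5] F [-0.33  0.36] -2.23 M [-0.07321615 -0.58169725  0.02503105] grip 0.38704378054087774
wrist_force: [0.8, -0.2, -1.9]
t 10.05 tcp [591.8  51.7] 100.5 tilt 13.0 yaw -7.04 nose x,z [662.6  39.6] F [-0.24  0.45] -2.19 M [-0.07321481 -0.61680462  0.0034629 ] grip 0.38812352977250486
wrist_force: [-1.4, 0.8, -0.7]
t 10.5 tcp [592.5  51.7] 100.5 tilt 13.05 yaw -7.05 nose x,z [663.2  39.4] F [-1.85  0.09] -1.64 M [ 0.12668689 -0.06332707 -0.02924121] grip 0.3910853991993044
```

```bash
python3 -m jog '{"delta_pos":[[1,-0.1,0],[0,0,0],[0,0,0]],"rot":[[0,0,0],[0,0,0],[0,0,0]],"grip":[0,0,0]}'|grep force; python3 - <<'E'
from h import *
st()
E
```

```text
wrist_force: [-4.8, 1.1, 0.9]
t 10.95 tcp [592.7  51.7] 100.4 tilt 13.16 yaw -7.05 nose x,z [663.3  39.3] F [-5.22  0.45] 0.62 M [ 0.31573017  0.95643853 -0.11582315] grip 0.3912816588205129
```

```bash
python3 -m jog '{"delta_pos":[[-2.5,0.3,-2.6],[-2,0.25,-3.1],[0,0,0],[0,0,0]],"rot":[[-0.25,-2,0],[-0.25,-2,0],[0,0,0],[0,0,0]],"grip":[0,0,0,0]}'|grep force; python3 - <<'E'
from h import *
st()
E
```

```text
wrist_force: [-2.6, 0.2, -1.8]
t 11.4833 tcp [589.2  51.7] 94.9 tilt 9.03 yaw -7.05 nose x,z [664.1  38.9] F [-4.01  0.53] -0.42 M [ 0.26570438  0.76189056 -0.10422856] grip 0.3881742827722537
```

```bash
python3 -m jog '{"delta_pos":[[-1.7,0.2,-2.3],[-1.6,0.2,-2.3],[0,0,0],[0,0,0]],"rot":[[-0.18,-1.5,0],[-0.18,-1.5,0],[0,0,0],[0,0,0]],"grip":[0,0,0,0]}'|grep force; python3 - <<'E'
from h import *
st()
E
```

```text
wrist_force: [-2.4, 0.4, 9.1]
t 12.0167 tcp [588.6  51.8] 93.4 tilt 5.62 yaw -6.93 nose x,z [666.6  42. ] F [-2.33 -0.12] 9.8 M [0.02779614 0.99258911 0.04331855] grip 0.38968014043377197
```

```bash
python3 - <<'E'
from h import *
c=vision.capture('wrist');f=c['frame']
A=cv2.resize(f[40:140,220:420],(600,300),interpolation=cv2.INTER_CUBIC)
d=vision.capture('side');g=cv2.convertScaleAbs(d['frame'][175:250,240:390],alpha=1.4)
B=cv2.resize(g,(600,300),interpolation=cv2.INTER_CUBIC)
cv2.imwrite('pics/c5.png',np.vstack([A,B])[:,:,::-1])
# predicted side pixels: hook inner end top, wall top mid, stop foot (slot frame x stop=668.5,y 52.1)
for n,x,z in(('hook',513.5,48.5),('wall',505.5,58),('stop',668.5,36),('tailL',508.5,58)):
  for y in (52.1,52.1-42,52.1+42):
    w=R@np.array([x,y]);u=w2p(d,(w[0]/1e3,w[1]/1e3,z/1e3));print(n,y,((u-[240,175])*4+[0,300]).round(0))
E
```

```text
hook 52.1 [166. 408.]
hook 10.100000000000001 [150. 433.]
hook 94.1 [182. 383.]
wall 52.1 [155. 394.]
wall 10.100000000000001 [138. 419.]
wall 94.1 [170. 370.]
stop 52.1 [389. 447.]
stop 10.100000000000001 [379. 475.]
stop 94.1 [399. 421.]
tailL 52.1 [159. 394.]
tailL 10.100000000000001 [142. 420.]
tailL 94.1 [175. 370.]
```

View pics/c5.png

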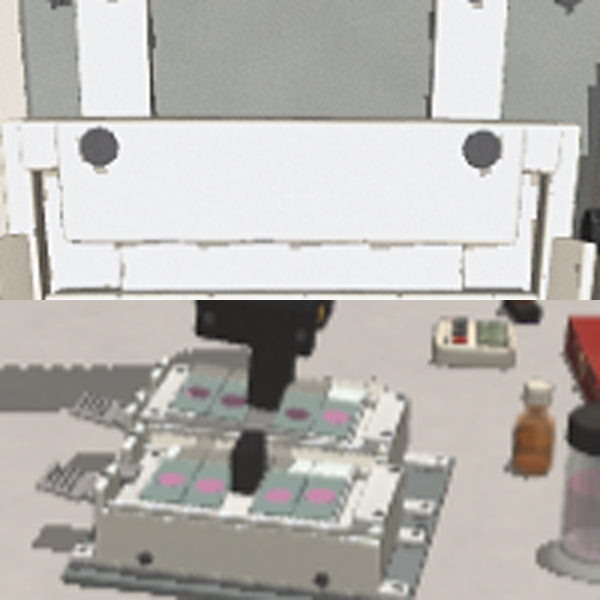

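```bash
python3 - <<'E'
from h import *
c=vision.capture('wrist');g=c['frame'].astype(int).sum(2)
# vertical profiles through nose centre and sides for exact edge rows
for u in (300,330,350): print(u,[(v,int(g[v,u])) for v in range(114,150)])
X=lambda u,v,z:R.T@(p2w(c,(u,v),z)[:2]*1e3)
for v in(119.5,120.7,122): print('lip',v,X(320,v,.0525))
for v in(136,137.3,139): print('body',v,X(320,v,.0545))
print('cam',R.T@c['xyz'][:2],c['xyz'][2])
E
```

```text
300 [(114, 721), (115, 717), (116, 717), (117, 719), (118, 723), (119, 699), (120, 530), (121, 618), (122, 729), (123, 719), (124, 721), (125, 718), (126, 717), (127, 717), (128, 719), (129, 714), (130, 724), (131, 721), (132, 714), (133, 717), (134, 720), (135, 733), (136, 580), (137, 409), (138, 669), (139, 734), (140, 644), (141, 342), (142, 462), (143, 545), (144, 535), (145, 546), (146, 536), (147, 539), (148, 539), (149, 539)]
330 [(114, 717), (115, 717), (116, 718), (117, 718), (118, 719), (119, 703), (120, 539), (121, 601), (122, 724), (123, 723), (124, 719), (125, 720), (126, 721), (127, 721), (128, 720), (129, 717), (130, 719), (131, 716), (132, 715), (133, 718), (134, 723), (135, 731), (136, 593), (137, 398), (138, 658), (139, 738), (140, 619), (141, 298), (142, 457), (143, 544), (144, 537), (145, 542), (146, 538), (147, 483), (148, 646), (149, 675)]
350 [(114, 718), (115, 719), (116, 719), (117, 718), (118, 724), (119, 712), (120, 602), (121, 484), (122, 649), (123, 717), (124, 721), (125, 723), (126, 718), (127, 717), (128, 721), (129, 716), (130, 719), (131, 720), (132, 716), (133, 719), (134, 723), (135, 736), (136, 597), (137, 386), (138, 665), (139, 736), (140, 636), (141, 355), (142, 516), (143, 564), (144, 547), (145, 535), (146, 536), (147, 540), (148, 531), (149, 536)]
lip 119.5 [656.01049427  50.28623314]
lip 120.7 [655.410792    50.28477714]
lip 122 [654.75953437  50.28319295]
body 136 [647.99671811  50.28139561]
body 137.3 [647.33326127  50.27974454]
body 139 [646.4630095   50.27757412]
cam [0.67793134 0.05159748] 0.2218893200167848
```

```bash
python3 - <<'E'
from h import *
d=vision.capture('top');g=cv2.convertScaleAbs(d['frame'][190:285,255:385],alpha=1.3)
A=cv2.resize(g,(520,380),interpolation=cv2.INTER_CUBIC)
d=vision.capture('side');g=cv2.convertScaleAbs(d['frame'][180:220,255:305],alpha=1.5)
B=cv2.resize(g,(475,380),interpolation=cv2.INTER_CUBIC)
cv2.imwrite('pics/c6.png',cv2.resize(np.hstack([A,B])[:,:,::-1],(796,304)))
E
```

```text
(no output)
```

View pics/c6.png

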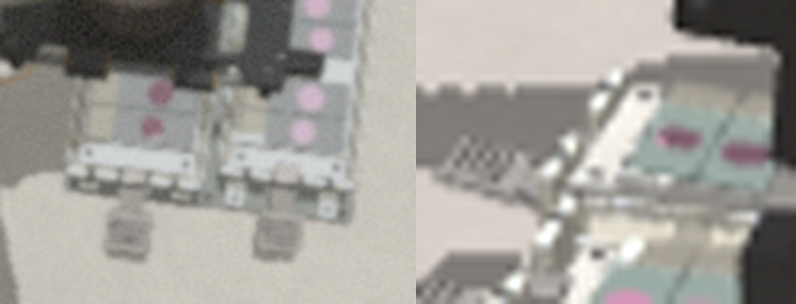

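```bash
python3 - <<'E'
from h import *
t=vision.capture('top');s=vision.capture('side')
def tri(a,b):
    A=[];B=[]
    for c,u in((t,a),(s,b)):
        d=ray(c,u);d/=np.linalg.norm(d);M=np.eye(3)-np.outer(d,d);A.append(M);B.append(M@np.array(c['xyz']))
    x=np.linalg.lstsq(np.vstack(A),np.hstack(B),rcond=None)[0]*1e3;return R.T@x[:2],x[2]
print('near dot',tri((315.3,240),(278.7,202.8)));print('far dot',tri((282.5,237.5),(285.3,192.5)));print('full dot',tri((326.9,240),(278.8,213.3)))
# enlarge around each for refinement
E
```

```text
near dot (array([517.21710801,  12.17567347]), np.float64(64.34321522675101))
far dot (array([515.00691686,  88.08361706]), np.float64(61.439706124539256))
full dot (array([523.15351586, -14.16707065]), np.float64(46.510245139785354))
```

```bash
python3 -m jog '{"delta_pos":[[0,0,3],[0,0,2],[0,0,0],[0,0,0]],"rot":[[0,0,0],[0.12,1,0],[0,0,0],[0,0,0]],"grip":[0,0,0,0]}'|grep force; python3 - <<'E'
from h import *
st()
E
python3 -m jog '{"delta_pos":[[1,-0.1,0],[0,0,0],[0,0,0]],"rot":[[0,0,0],[0,0,0],[0,0,0]],"grip":[0,0,0]}'|grep force; python3 - <<'E'
from h import *
st()
E
```

```text
wrist_force: [0.3, -0.4, -2.1]
t 12.9 tcp [586.4  51.8] 94.9 tilt 6.9 yaw -7.05 nose x,z [663.2  41.8] F [0.54 0.02] -2.28 M [-0.12862855 -0.50383377 -0.02506455] grip 0.38420983492152566
wrist_force: [-0.2, -0.6, -1.5]
t 13.35 tcp [587.   51.8] 95.2 tilt 6.95 yaw -7.04 nose x,z [663.8  42. ] F [0.26 0.23] -2.21 M [-0.04535067 -0.38532901  0.02543662] grip 0.38760922662280445
```

```bash
python3 -m jog '{"delta_pos":[[1,-0.1,0],[1,-0.1,0],[0,0,0],[0,0,0]],"rot":[[0,0,0],[0,0,0],[0,0,0],[0,0,0]],"grip":[0,0,0,0]}'|grep force; python3 - <<'E'
from h import *
st()
E
python3 -m jog '{"delta_pos":[[1,-0.1,0],[0,0,0],[0,0,0]],"rot":[[0,0,0],[0,0,0],[0,0,0]],"grip":[0,0,0]}'|grep force; python3 - <<'E'
from h import *
st()
E
```

```text
wrist_force: [-0.2, 0.4, -2.4]
t 13.8833 tcp [589.   51.8] 95.2 tilt 6.95 yaw -7.04 nose x,z [665.8  42. ] F [-0.21  0.18] -2.11 M [-0.05937989 -0.30530824  0.00728221] grip 0.38871828869971936
wrist_force: [-2.6, 0.9, -1.0]
t 14.3333 tcp [589.5  51.8] 95.2 tilt 7.02 yaw -7.05 nose x,z [666.3  41.9] F [-2.33  0.02] -1.1 M [0.09682792 0.3631672  0.00963457] grip 0.38807988778894564
```

```bash
python3 -m jog '{"delta_pos":[[0,0,-1.5],[0,0,-1],[0,0,0],[0,0,0]],"rot":[[0,0,0],[0,0,0],[0,0,0],[0,0,0]],"grip":[0,0,0,0]}'|grep force; python3 - <<'E'
from h import *
st()
E
python3 -m jog '{"delta_pos":[[-0.8,0.1,-1.6],[0,0,0],[0,0,0]],"rot":[[-0.12,-1,0],[0,0,0],[0,0,0]],"grip":[0,0,0]}'|grep force; python3 - <<'E'
from h import *
st()
E
```

```text
wrist_force: [-5.4, 1.8, 5.0]
t 14.8667 tcp [589.   51.7] 93.4 tilt 7.06 yaw -7.03 nose x,z [665.7  40.1] F [-5.82  0.16] 3.9 M [0.37707671 1.25236293 0.02448532] grip 0.3902017200619394
wrist_force: [-5.3, 1.1, 9.3]
t 15.3167 tcp [588.8  51.7] 93.3 tilt 5.98 yaw -6.99 nose x,z [666.5  41.4] F [-5.17  0.81] 9.52 M [ 0.48333913  1.96395644 -0.07976842] grip 0.3875894107482293
```

```bash
python3 - <<'E'
from h import *
c2=np.load('w2.npy',allow_pickle=True).item();c4=vision.capture('wrist');np.save('w7.npy',c4,allow_pickle=True)
G=lambda c:cv2.createCLAHE(2).apply(cv2.cvtColor(c['frame'],cv2.COLOR_RGB2GRAY))
# tray corner/slide features: detect in w2 in the tray region, track by LK, then fit
a,b=G(c2),G(c4)
m=np.zeros_like(a);m[128:200,232:402]=255
p=cv2.goodFeaturesToTrack(a,40,.02,5,mask=m)
q,s,e=cv2.calcOpticalFlowPyrLK(a,b,p,None,winSize=(13,13));ok=(s.ravel()==1)&(e.ravel()<12)
for i,j in zip(p[ok][:,0],q[ok][:,0]): print(i.round(1),(j-i).round(2))
# tray pose in w2 camera: assume underside pose from TCP, solve plane-shift
E
python3 - <<'E'
from h import *
# profile along the slot in the top camera, before and now, at height of wall top
t=vision.capture('top');old=cv2.imread('pics/top0.png')[:,:,::-1]
for y in(52.1+25,52.1-25):
  for f,n in((old,'old'),(t['frame'],'now')):
    v=[]
    for x in range(490,535,1):
        w=R@np.array([x,y]);u=w2p(t,(w[0]/1e3,w[1]/1e3,.058));v.append(int(cv2.getRectSubPix(cv2.cvtColor(np.ascontiguousarray(f),cv2.COLOR_RGB2GRAY),(3,1),tuple(map(float,u))).mean()))
    print(y,n,v)
E
```

```text
[244. 142.] [-0.64  0.72]
[279. 180.] [ -0.32 -10.84]
[344. 150.] [0.8  0.78]
77.1 old [79, 82, 84, 85, 85, 87, 92, 99, 110, 121, 131, 140, 146, 147, 149, 149, 150, 150, 150, 151, 151, 152, 151, 151, 151, 152, 152, 151, 150, 151, 151, 151, 150, 150, 150, 150, 151, 152, 151, 151, 151, 151, 151, 151, 150]
77.1 now [86, 87, 89, 90, 90, 92, 98, 105, 117, 129, 140, 148, 153, 152, 150, 145, 140, 140, 141, 144, 151, 157, 160, 162, 163, 163, 163, 162, 162, 162, 161, 157, 151, 143, 133, 123, 122, 120, 122, 125, 128, 130, 132, 132, 132]
27.1 old [86, 88, 88, 89, 87, 85, 83, 88, 92, 101, 110, 117, 123, 129, 134, 140, 143, 147, 149, 150, 151, 152, 152, 151, 151, 151, 151, 152, 151, 151, 150, 150, 150, 149, 149, 150, 150, 150, 150, 151, 150, 150, 148, 147, 145]
27.1 now [92, 94, 94, 95, 94, 91, 90, 95, 99, 108, 117, 123, 127, 129, 127, 126, 128, 132, 138, 147, 153, 157, 161, 162, 163, 162, 162, 162, 162, 161, 159, 156, 151, 146, 140, 135, 130, 127, 123, 122, 121, 120, 120, 121, 121]
```

```bash
python3 - <<'E'
from h import *
t=vision.capture('top');old=cv2.imread('pics/top0.png')[:,:,::-1]
for x in(516,535):
  for f,n in((old,'old'),(t['frame'],'now')):
    v=[];g=cv2.cvtColor(np.ascontiguousarray(f),cv2.COLOR_RGB2GRAY)
    for y in range(-8,114,2):
        w=R@np.array([x,y]);u=w2p(t,(w[0]/1e3,w[1]/1e3,.055));v.append(int(cv2.getRectSubPix(g,(1,1),tuple(map(float,u)))[0,0]))
    print(x,n,v)
# wrist: tray side edges in w2 and now
for n in('w2','w7'):
    g=cv2.cvtColor(np.load(n+'.npy',allow_pickle=True).item()['frame'],cv2.COLOR_RGB2GRAY)
    for v in(142,160,180): print(n,v,'L',g[v,228:252].tolist(),'R',g[v,384:404].tolist())
    print(n,'col350',g[90:200,350].tolist())
d=vision.capture('side');g=cv2.convertScaleAbs(d['frame'][178:232,250:350],alpha=1.5)
A=cv2.resize(g,(800,432),interpolation=cv2.INTER_CUBIC)[:,:,::-1]
w=R@np.array([0,0])
cv2.imwrite('pics/s8.png',A)
E
```

```text
516 old [129, 114, 107, 106, 108, 112, 117, 122, 122, 129, 139, 148, 153, 152, 152, 151, 151, 152, 152, 152, 151, 150, 150, 150, 143, 121, 96, 82, 84, 83, 81, 82, 80, 80, 82, 80, 96, 125, 143, 150, 152, 153, 152, 153, 151, 152, 152, 153, 151, 151, 153, 145, 134, 123, 119, 126, 136, 137, 139, 140, 141]
516 now [141, 121, 115, 116, 117, 120, 126, 130, 129, 134, 143, 147, 142, 132, 134, 151, 160, 162, 163, 164, 164, 161, 161, 164, 164, 163, 163, 163, 163, 163, 163, 162, 163, 164, 164, 163, 163, 163, 162, 162, 163, 163, 162, 160, 162, 163, 159, 148, 133, 127, 145, 148, 139, 129, 127, 131, 134, 122, 109, 104, 102]
535 old [117, 120, 117, 112, 109, 109, 115, 125, 126, 133, 140, 142, 131, 113, 101, 110, 128, 142, 149, 152, 152, 152, 151, 151, 152, 151, 151, 152, 152, 151, 152, 151, 151, 152, 152, 151, 152, 151, 151, 151, 150, 150, 150, 153, 148, 142, 132, 118, 110, 121, 135, 140, 132, 122, 119, 127, 136, 141, 141, 141, 140]
535 now [128, 132, 123, 118, 114, 115, 122, 132, 131, 133, 139, 134, 124, 119, 119, 119, 119, 121, 122, 121, 121, 123, 122, 125, 130, 132, 128, 120, 112, 109, 110, 114, 
[... 1953 characters left out ...]
6, 242, 240, 240, 241, 239, 239, 238] R [177, 177, 177, 180, 179, 182, 93, 204, 240, 239, 239, 239, 230, 209, 180, 175, 177, 177, 178, 180]
w7 col350 [239, 239, 239, 239, 239, 239, 241, 239, 238, 239, 239, 238, 240, 240, 239, 240, 238, 240, 239, 239, 240, 240, 239, 240, 240, 239, 239, 238, 241, 239, 221, 176, 185, 221, 240, 239, 239, 240, 240, 237, 239, 239, 240, 240, 239, 243, 197, 127, 220, 245, 232, 151, 169, 187, 177, 180, 179, 181, 176, 179, 176, 178, 179, 175, 177, 176, 176, 174, 182, 189, 200, 204, 211, 213, 213, 214, 212, 213, 210, 210, 208, 202, 191, 188, 176, 175, 178, 176, 178, 177, 176, 178, 174, 178, 176, 175, 179, 178, 193, 156, 105, 161, 176, 179, 177, 176, 177, 178, 180, 164]
```

View pics/s8.png

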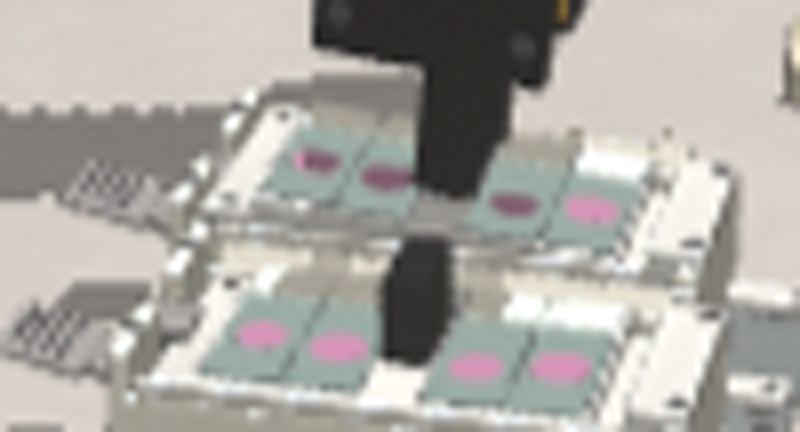

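```bash
python3 - <<'E'
from h import *
d=vision.capture('side')
def pr(nx,nz,yc,tilt,pts):
    t=np.radians(tilt);o=[]
    for x,y,z in pts:
        X=x-80;xs=nx+X*np.cos(t)+z*np.sin(t);zz=nz-X*np.sin(t)+z*np.cos(t)
        w=R@np.array([xs,yc+y]);o.append(((w2p(d,(w[0]/1e3,w[1]/1e3,zz/1e3))-[250,178])*8).round(0).tolist())
    return o
P=[(-80,-42,6),(-80,42,6),(-64,-42,12),(60,-42,12),(60,42,12)]
print('full flat',pr(677,36,-57.9,0,P))
for n,tl,nz in(('hook',4.7,36),('wall',7.9,36),('FK',6,41),('FK+',6,44)): print(n,pr(666.5,nz,51.8,tl,P))
E
```

```text
full flat [[135.0, 414.0], [209.0, 295.0], [185.0, 402.0], [584.0, 447.0], [632.0, 324.0]]
hook [[201.0, 224.0], [266.0, 124.0], [249.0, 216.0], [617.0, 282.0], [659.0, 177.0]]
wall [[205.0, 200.0], [270.0, 101.0], [253.0, 194.0], [619.0, 279.0], [661.0, 175.0]]
FK [[202.0, 200.0], [267.0, 102.0], [251.0, 193.0], [618.0, 267.0], [660.0, 163.0]]
FK+ [[202.0, 192.0], [267.0, 94.0], [250.0, 185.0], [618.0, 258.0], [660.0, 155.0]]
```

```bash
python3 - <<'E'
from h import *
d=vision.capture('side')
def pr(nx,nz,yc,tilt,pts):
    t=np.radians(tilt);o=[]
    for x,y,z in pts:
        X=x-80;xs=nx+X*np.cos(t)+z*np.sin(t);zz=nz-X*np.sin(t)+z*np.cos(t)
        w=R@np.array([xs,yc+y]);o.append(((w2p(d,(w[0]/1e3,w[1]/1e3,zz/1e3))-[250,178])*8).round(0).tolist())
    return o
D=[(-72,-38,6),(-72,38,6),(0,0,42)]
print('full flat',pr(677,36,-57.9,0,D))
for n,tl,nz in(('hook',4.7,36),('wall',7.9,36),('FK',6,41)): print(n,pr(666.5,nz,51.8,tl,D))
f=cv2.cvtColor(d['frame'],cv2.COLOR_RGB2GRAY)
print(f[186:206,274:292])
print(f[208:228,266:284])
E
```

```text
full flat [[164.0, 411.0], [229.0, 303.0], [420.0, 277.0]]
hook [[228.0, 223.0], [286.0, 132.0], [473.0, 117.0]]
wall [[231.0, 200.0], [289.0, 111.0], [481.0, 106.0]]
FK [[229.0, 200.0], [287.0, 111.0], [476.0, 99.0]]
[[140 141 140 141 141 141 141 140 141 140 141 141 141 141 141 140 140 140]
 [140 140 141 141 141 139 139 139 139 140 140 139 140 140 138 103 103 103]
 [138 139 140 139 140 139 139 138 139 135 102 103 103 103 100  83  84  84]
 [138 139 139 139 139 139 145 161 123 100  83  84  83  84  83  83  84  84]
 [139 139 139 139 138 120 147 167  89  83  83  84  85  84  84  90  87  85]
 [102 102 102 103 101  79  98 104  85 112 127 127 133 111  90 104 104 103]
 [ 83  83  83  86 116 150 116  79  95 154 134  95 140 138 137 108 108 108]
 [ 83  83  84  97 162 167  94  90 136 165 157 146 154 132 137 113 109 113]
 [ 84  83  83  95 136 114  83 109 161 165 164 161 137 116 117 112 110 112]
 [ 83  84  84  91 108  88  95 153 164 163 161 145 126 111 112 111 111 111]
 [ 84  83  85  90 104  90 134 163 163 162 159 131 115 111  96  97 105 111]
 [ 86 116 100  97 109 122 158 163 161 159 134 104 112 111
[... 1419 characters left out ...]
126 111 113 113 115 114]
 [121  93  89  84  80  86  85  87 122 161 160 147 111 113 115 114 114 115]
 [158  86  85  82  58  67  85 105 154 158 144 134 110 102 115 115 115 115]
 [122  83  85  83  74 145 145 149 159 157 130 117 110 108 113 115 112 106]
 [ 89  85  84  90 126 160 159 157 156 132 116 111 111 111 111 112 111 109]
 [ 85  85  86 105 153 159 158 156 138 112 111 111 111 111 111 111 111 111]
 [ 86  92  93 150 158 158 157 156 136  98 104 105 111 111 111 111 111 111]
 [ 98 133 142 168 165 156 163 160 159 147 153 133 136 114 122 106  95  91]
 [ 87 110 114 120 119 111 119 119 126 143 155 165 153 157 159 150 150 150]
 [151 100 109 107  93  92  93  94  96 106 112 122 114 116 117 120 122 138]]
```

The side view's dots, referenced to the loaded tray, match a tray resting on the hook. The bed is about 6 mm higher than I had assumed. I'll ease the preload before letting go.

```bash
python3 -m jog '{"delta_pos":[[-0.7,0.1,1],[0,0,0.7],[0,0,0]],"rot":[[0,0,0],[0,0,0],[0,0,0]],"grip":[0,0,0]}'|grep force; python3 - <<'E'
from h import *
st()
E
```

```text
wrist_force: [-3.1, -0.1, 4.6]
t 16.0667 tcp [588.7  51.7] 93.4 tilt 5.92 yaw -7.02 nose x,z [666.5  41.6] F [-2.62 -0.39] 5.06 M [-0.0919143   0.98796558  0.03738975] grip 0.38764422190170106
```

```bash
python3 -m jog '{"delta_pos":[[0,0,0.5],[0,0,0],[0,0,0],[0,0,0],[0,0,0],[0,0,0]],"rot":[[0,0,0],[0,0,0],[0,0,0],[0,0,0],[0,0,0],[0,0,0]],"grip":[0,65,65,65,65,65]}'; python3 - <<'E'
from h import *
st()
t=vision.capture('top');d=vision.capture('side');f=cv2.cvtColor(d['frame'],cv2.COLOR_RGB2GRAY)
print(f[188:206,274:292])
for y in(77,27):
    g=cv2.cvtColor(t['frame'],cv2.COLOR_RGB2GRAY);v=[]
    for x in range(495,528):
        w=R@np.array([x,y]);u=w2p(t,(w[0]/1e3,w[1]/1e3,.058));v.append(int(cv2.getRectSubPix(g,(3,1),tuple(map(float,u))).mean()))
    print(y,v)
E
```

```text
time_s: 16.57
tcp_pos: [0.5907, -0.0191, 0.0932]
ee_rot: [[0.987, -0.123, -0.102], [-0.122, -0.992, 0.013], [-0.103, -0.001, -0.995]]
wrist_force: [-0.1, -1.1, -0.1]
gripper_width: 0.624
t 16.7667 tcp [588.6  51.9] 93.3 tilt 5.93 yaw -7.04 nose x,z [666.4  41.4] F [0.08 0.08] -0.05 M [-0.03444653 -0.21880367 -0.04337262] grip 0.6452452715289703
[[139 139 140 140 139 139 139 139 139 136 103 102 102 102 100  83  83  84]
 [139 139 138 139 139 139 145 162 123 100  83  83  84  83  83  83  84  84]
 [139 139 138 139 138 120 147 166  89  84  84  84  85  85  84  92  87  87]
 [102 102 103 102 101  78  97 104  85 116 127 128 133 112 106 104 103 104]
 [ 83  83  84  88 116 150 117  80 107 152 103  95 140 140 140 108 108 108]
 [ 83  83  83  97 162 167  94  94 155 164 148 146 156 142 137 119 109 113]
 [ 84  83  85  94 136 114  86 123 166 164 163 161 148 121 117 114 110 112]
 [ 84  84  85  91 108  89 106 156 164 163 161 147 130 111 112 112 111 111]
 [ 84  84  85  90 104  94 153 163 163 162 158 115 115 111  96  97 104 111]
 [ 87 116  99  97 110 134 163 162 161 158 129 109 113 112  77  76  81  85]
 [1
[... 229 characters left out ...]
84 105 153 158 158 156 140 108 107 111 111 111 112 111 111 112 109]
 [ 90  93 148 137 106 128 156 135 151 136 110  91 102  98 105 111 110  97]
 [ 87 119 161 149 119 148 155 110 121 111 103 116 118 128 130  95  89  79]
 [ 86 101 115 113 109 134 137 110  96  95  96 106 105 109 104  91  97  97]
 [117 101  87  96  95 105 105 101  94  94  93  97  96  95  92  93  94  96]]
77 [92, 99, 106, 119, 131, 141, 148, 152, 152, 151, 146, 141, 141, 142, 146, 152, 157, 159, 162, 162, 162, 162, 162, 161, 161, 160, 157, 152, 145, 136, 127, 124, 120]
27 [91, 90, 94, 98, 108, 117, 123, 126, 128, 127, 126, 129, 133, 139, 147, 154, 158, 161, 161, 161, 162, 163, 163, 162, 162, 159, 156, 151, 145, 139, 134, 128, 125]
```

```bash
python3 -m jog '{"delta_pos":[[1,-0.1,10],[2,-0.3,20],[3,-0.4,30],[-33,4,10],[-33,4,0],[-33,4,0],[-33,4,-10],[0,0,-20],[0,0,0],[0,0,0]],"rot":[[0,0,0],[0,0,0],[0,0,0],[-0.36,-2.97,0],[-0.36,-2.97,0],[0,0,0],[0,0,0],[0,0,0],[0,0,0],[0,0,0]],"grip":[65,65,65,0,0,0,0,0,0,0]}'; python3 - <<'E'
from h import *
st()
t=vision.capture('top');f=cv2.convertScaleAbs(t['frame'],alpha=1.3)
A=cv2.resize(f[160:280,270:380],(440,480),interpolation=cv2.INTER_CUBIC)
d=vision.capture('side');g=cv2.convertScaleAbs(d['frame'][178:238,245:345],alpha=1.4)
cv2.imwrite('pics/c9.png',np.hstack([A[:480],cv2.copyMakeBorder(cv2.resize(g,(360,216),interpolation=cv2.INTER_CUBIC),0,264,0,0,0)])[:,:,::-1])
E
```

```text
time_s: 17.7
tcp_pos: [0.4649, -0.0039, 0.1341]
ee_rot: [[0.993, -0.122, 0.001], [-0.122, -0.993, 0.0], [0.001, -0.001, -1.0]]
wrist_force: [1.3, 0.5, 0.8]
gripper_width: 0.207
t 17.9 tcp [463.2  52.3] 134.4 tilt -0.17 yaw -7.03 nose x,z [546.1  91.1] F [0.41 0.56] 0.19 M [0.01966348 0.01691919 0.0198439 ] grip 0.04266470124573222
```

View pics/c9.png

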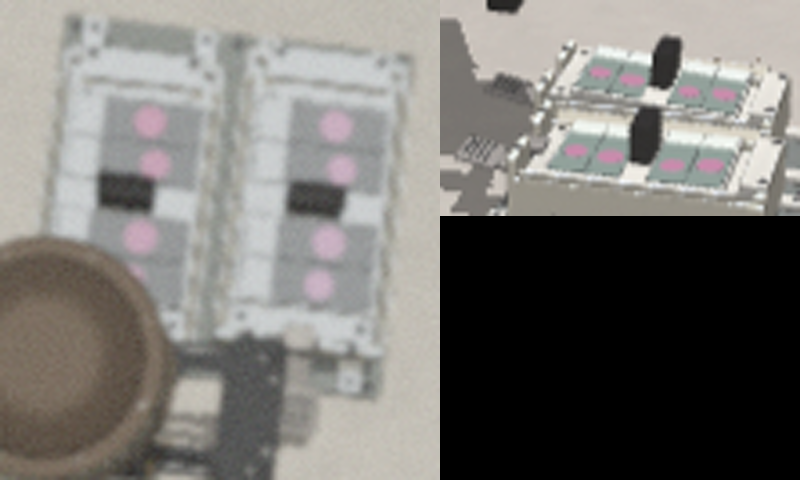

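The tray stands in the slot, nose under the lip and in line with its neighbour. Next is the tab.

```bash
python3 -m jog '{"delta_pos":[[0,0,-25],[0,0,-25],[0,0,-7],[0,0,0],[0,0,0]],"rot":[[0,0,0],[0,0,0],[0,0,0],[0,0,0],[0,0,0]],"grip":[0,0,0,0,0]}'; python3 -m jog '{"delta_pos":[[0,0,-3],[0,0,-3],[0,0,-3],[0,0,-3],[0,0,-3],[0,0,0],[0,0,0]],"rot":[[0,0,0],[0,0,0],[0,0,0],[0,0,0],[0,0,0],[0,0,0],[0,0,0]],"grip":[0,0,0,0,0,0,0]}'; python3 - <<'E'
from h import *
st()
E
```

```text
time_s: 18.42
tcp_pos: [0.4651, -0.004, 0.0766]
ee_rot: [[0.993, -0.122, 0.001], [-0.122, -0.993, 0.0], [0.001, -0.0, -1.0]]
wrist_force: [-0.3, 0.7, 0.2]
gripper_width: 0.01
time_s: 19.0
tcp_pos: [0.464, -0.004, 0.0613]
ee_rot: [[0.992, -0.123, -0.0], [-0.123, -0.992, 0.001], [-0.0, -0.001, -1.0]]
wrist_force: [-4.2, 1.4, 5.0]
gripper_width: 0.002
t 19.2 tcp [461.3  51.7] 61.4 tilt -0.0 yaw -7.04 nose x,z [544.   17.9] F [-3.13  0.79] 4.82 M [0.55952416 1.0282179  0.02287962] grip 0.007631089090502561
```

```bash
python3 -m jog '{"delta_pos":[[0,0,-3],[0,0,-3],[0,0,-2],[0,0,0],[0,0,0]],"rot":[[0,0,0],[0,0,0],[0,0,0],[0,0,0],[0,0,0]],"grip":[0,0,0,0,0]}'|grep -E 'force|tcp'; python3 - <<'E'
from h import *
st()
E
python3 -m jog '{"delta_pos":[[0,0,-2],[0,0,-1],[0,0,0],[0,0,0]],"rot":[[0,0,0],[0,0,0],[0,0,0],[0,0,0]],"grip":[0,0,0,0]}'|grep -E 'force|tcp'; python3 - <<'E'
from h import *
st()
d=vision.capture('side');f=cv2.cvtColor(d['frame'],cv2.COLOR_RGB2GRAY);print(f[188:210,274:292])
E
```

```text
tcp_pos: [0.4637, -0.0041, 0.0536]
wrist_force: [-5.8, 2.2, 9.7]
t 19.8167 tcp [460.8  51.6] 53.6 tilt 0.05 yaw -7.04 nose x,z [543.5  10.1] F [-6.24  1.74] 9.08 M [0.75547833 1.68510257 0.03470263] grip 0.006922661678493755
tcp_pos: [0.4637, -0.0042, 0.0524]
wrist_force: [-10.3, 3.4, 24.7]
t 20.35 tcp [460.8  51.6] 52.3 tilt 0.02 yaw -6.99 nose x,z [543.5   8.8] F [-10.87   1.91] 24.37 M [1.10651956 3.0190314  0.03568841] grip 0.0032615981863441754
[[138 139 139 139 140 139 139 139 139 139 140 140 140 140 139 140 140 141]
 [138 139 139 139 139 139 145 163 144 139 139 139 140 139 138 140 141 142]
 [139 139 139 139 138 119 147 168 113 140 139 140 141 141 139 140 140 140]
 [138 139 139 139 135  79  97 105  99 128 144 147 154 147 142 146 144 128]
 [139 138 139 140 146 151 117  81  99 125 148 150 152 149 146 148 147 136]
 [139 139 138 136 167 167  94  85 102 138 147 148 148 148 148 148 148 146]
 [139 139 138 122 136 114  82  86 109 152 157 152 151 140 165 165 162 162]
 [139 140 137 116 108  88  84  87 116 139 125 126 129 151 173 173 172 172]
 [139 139 137 116 104  84  83  90 153 127  81 
[... 304 characters left out ...]
112 114 114 114 114 112]
 [ 99  82  84  88 120 159 161 162 160 146 117 113 115 114 115 114 114 115]
 [ 89  85  83  90 154 160 160 160 159 113 112 112 113 116 115 113 105 112]
 [ 84  84  90 132 160 159 158 157 124 107 111 111 112 113 113 111 107 101]
 [ 84  86 108 154 158 158 158 149 110 111 110 111 111 111 111 111 109  88]
 [115  97 124 153 157 157 155 111  92  98 104 104 111 111 111 109  98  92]
 [163 154 114 134 144 151 151 156 154 154 152 132 129  96 121  88  79  97]
 [153 142  95 103 108 112 111 121 116 117 119 112 123 125 141 141 152 156]
 [ 96  96  95 103 129 123 126 134 132 114 108 107  97 106 111 115 121 121]
 [ 90  83  94 116 147 145 146 149 148 142 141 139 129 131 140 126 133 135]]
```

The tab is on its end stop, and the far tail dot went down by 4 px (about 12 mm), so the tail has dropped. Letting the latch go.

```bash
python3 -m jog '{"delta_pos":[[0,0,4],[0,0,5],[0,0,8],[0,0,20],[-10,0,40],[-30,0,25],[-35,0,20],[-30,0,20],[0,0,0],[0,0,0]],"rot":[[0,0,0],[0,0,0],[0,0,0],[0,0,0],[0,0,0],[0,0,0],[0,0,0],[0,0,0],[0,0,0],[0,0,0]],"grip":[0,0,0,0,0,0,0,0,0,0]}'; python3 - <<'E'
from h import *
st()
t=vision.capture('top');f=cv2.convertScaleAbs(t['frame'],alpha=1.3)
A=cv2.resize(f[160:280,270:380],(440,480),interpolation=cv2.INTER_CUBIC)
d=vision.capture('side');g=cv2.convertScaleAbs(d['frame'][178:238,253:298],alpha=1.4)
cv2.imwrite('pics/c10.png',np.hstack([A,cv2.resize(g,(360,480),interpolation=cv2.INTER_CUBIC)])[:,:,::-1])
E
```

```text
time_s: 21.23
tcp_pos: [0.3596, -0.0038, 0.194]
ee_rot: [[0.993, -0.122, 0.007], [-0.122, -0.993, 0.003], [0.006, -0.004, -1.0]]
wrist_force: [-0.8, 0.3, -1.1]
gripper_width: 0.006
t 21.4333 tcp [358.   39.4] 192.3 tilt -0.09 yaw -7.04 nose x,z [440.7 148.9] F [ 0.42 -0.41] 0.16 M [ 0.02219943 -0.01256847 -0.02234205] grip 0.00502112305984845
```

```bash
python3 - <<'E'
from h import *
t=vision.capture('top');old=cv2.imread('pics/top0.png')[:,:,::-1]
def prof(f,y,x0,z=.048,n=90):
    g=cv2.cvtColor(np.ascontiguousarray(f),cv2.COLOR_RGB2GRAY);v=[]
    for x in range(x0,x0+n,2):
        w=R@np.array([x,y]);u=w2p(t,(w[0]/1e3,w[1]/1e3,z));v.append(int(cv2.getRectSubPix(g,(3,1),tuple(map(float,u))).mean()))
    return v
print('free old',prof(old,52,445));print('free now',prof(t['frame'],52,445));print('free side',prof(t['frame'],75,445))
print('full now',prof(t['frame'],-58,456));print('full old',prof(old,-58,456));print('full side',prof(t['frame'],-35,456))
d=vision.capture('side');f=cv2.cvtColor(d['frame'],cv2.COLOR_RGB2GRAY);o=cv2.cvtColor(cv2.imread('pics/side0.png'),cv2.COLOR_BGR2GRAY)
# side camera tab region: now vs start
for n,(u,v) in(('tab free',(264,199)),('tab full',(256,219)),('oil',(374,207)),('mailer',(286,293)),('timer',(358,186))):
    a=f[v-8:v+9,u-10:u+11].astype(int);b=o[v-8:v+9,u-10:u+11].astype(int);print(n,abs(a-b).mean().round(1))
print(f[194:200,280:290])
E
```

```text
free old [101, 96, 100, 107, 108, 100, 93, 91, 101, 102, 101, 103, 105, 108, 116, 118, 115, 113, 112, 112, 113, 113, 112, 112, 106, 94, 92, 105, 125, 133, 134, 135, 132, 124, 110, 93, 80, 80, 97, 121, 141, 150, 151, 151, 150]
free now [104, 97, 102, 110, 109, 103, 96, 94, 101, 105, 104, 105, 107, 110, 119, 122, 116, 114, 114, 115, 115, 114, 115, 112, 106, 95, 92, 107, 129, 138, 139, 140, 138, 138, 144, 150, 153, 144, 131, 120, 116, 119, 125, 130, 133]
free side [143, 142, 141, 140, 140, 140, 141, 141, 140, 139, 141, 140, 140, 140, 141, 141, 142, 144, 143, 138, 124, 102, 83, 75, 77, 79, 93, 116, 138, 148, 147, 150, 153, 154, 154, 154, 152, 143, 125, 120, 127, 136, 140, 139, 140]
full now [115, 103, 99, 103, 109, 105, 103, 105, 105, 104, 109, 107, 107, 104, 109, 117, 121, 118, 115, 113, 114, 114, 114, 111, 107, 97, 87, 94, 115, 132, 137, 138, 137, 136, 139, 145, 150, 152, 145, 134, 126, 121, 120, 123, 128]
full old [113, 100, 97, 101, 107, 104, 101, 101, 101, 103, 106, 103, 103, 102, 107, 115, 119, 116, 114, 113, 112, 111, 110, 110, 106, 95, 86, 93, 111, 128, 135, 134, 135, 133, 136, 142, 147, 149, 142, 131, 122, 119, 118, 119, 125]
full side [134, 131, 130, 129, 129, 127, 126, 127, 130, 133, 133, 134, 133, 133, 130, 120, 109, 107, 111, 112, 112, 108, 98, 86, 79, 76, 79, 93, 116, 135, 146, 147, 151, 154, 153, 153, 154, 151, 142, 131, 130, 135, 138, 140, 141]
tab free 3.2
tab full 2.9
oil 2.8
mailer 3.6
timer 3.1
[[ 83  86 109 152 156 152 150 140 165 164]
 [ 84  88 116 139 125 125 129 151 172 172]
 [ 84  91 156 152  81 102 148 161 162 173]
 [ 94 134 165 162 143 127 138 128 126 135]
 [108 117 163 162 159 113 117 111 111 113]
 [117  93 162 158 128 109 111 111 111 111]]
```

```bash
python3 -c "
from station import finish_job,r
print(r.sense()['time_s']);print(finish_job())"
```

```text
21.6333
the job is handed in; nothing more can be done
None
```

The tray is loaded in the empty (left) slot and the latch has snapped shut over its tail. I handed the job in at 21.6 s.

- **Insertion:** I gripped the tray by its block and put the nose in under the lip at about 13° nose-down. I slid it forward until I felt the stop at about 2–5 N. My first lowering came down about 3 mm short of where the stop was later felt. I lifted slightly, felt the stop again, lowered the tail onto the hook, eased the push and let go.
- **Latch:** I pressed the tab down to its end stop and released it. The press peaked at about 24 N upward at the wrist, more than the 8 N needed, because I went onto the end stop.

**Last checks:**
- **Tail:** a mark on the tail dropped 4 pixels in the side view, about 12 mm, and stayed there after the latch closed.
- **Latch:** in the top view the tab is back where it started, and the brightness along the hook and tail matches the loaded slot's.
- **Surroundings:** the loaded slot, both tabs, bottle, mailer and timer look the same as at the start. The wrist force is about zero with the arm clear.

**What disagreed or was not seen:**
- **Bed height:** camera and contact readings put the bed about 6 mm higher than I had assumed, though the first bed contact had suggested about 2 mm. The tray also seems to have tilted a little in the grip. I took it as resting on the hook by comparing it with the loaded tray.
- **Final picture:** I had used all 12 pictures, so the last check was by pixel values, not by eye.

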